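# Load the kiln shelf: each glazed piece on the drip disc of its colour

### The arm

A 6-joint arm with a two-finger parallel gripper is mounted at the origin on the work surface. World frame = base frame: x ahead of the robot, y to its left, z up, the work surface at z = 0. Lengths are in m, angles in rad, forces in N, time in s.
With the tool pointing down it reaches from about 0.25 to 0.85 m from the base axis. Payload 12.5 kg.
Tool frame: the origin (TCP) lies midway between the tips of the shut fingers; the grasp point (between the pads) lies 19 mm behind it; z points along the fingers, y is the line along which they close (so a half turn about z gives the same grasp; the last joint's range is limited). The gripper opens to 93 mm and grips with 3 to 60 N. Pads are 15 mm wide; open, the fingers measure 128 mm over their backs; the gripper's body (75 mm by 188 mm) begins 65 mm behind the grasp point.
Start: joints at [-1.4, 0.351, 1.652, -0, 1.139, -0.085], TCP at [0.139, -0.532, 0.219] pointing down, gripper open.
Joint ranges: [-2.75, 2.75], [-0.79, 2.1], [0.01, 2.65], [-1.57, 4.71], [0.07, 3.14], [-2.87, 2.87]. Speed limits (rad/s): [2.22, 2.22, 2.79, 3.14, 3.14, 3.14].

### API

Orientations are given as a rotation vector (axis times angle).
In Python, from workcell import manip gives the robot as it stands.
- The arm moves only by the tool move_arm, never from a script. Its argument "plan" is text: rows parted by semicolons, each of 7 numbers parted by spaces: the turn, a rotation vector about the tool's x, y, z in rad, then the shift along the tool's x, y, z in m, then the finger opening in m, from 0 to 0.093. A call has 1 to 10 rows; each row shifts and turns the commanded pose from where the row before left it, along the tool's axes as they then stand; what a row does not reach is not made up. A row lasts 1/12 s, in which the tool goes at most 41.7 mm and 7.16 degrees, less where a joint would pass 70% of its speed; a pose out of reach is approached as far as the arm can. A call with a gripper value outside its range is refused whole. The fingers move at their own pace and stop on an object; the grip force is fixed at half the most. Time passes only in rows, so rows that do not move let the fingers close. It gives the time, the measured TCP pose, the force, the opening and the grip force at its end, in the units of the state.
- manip.read_state(): the state, without advancing time (a new reading comes with each control period).
- manip.get_image(name): name is "scene" or "top" or "wrist"; returns a dict with "img" (420x560x3 uint8, blue, green, red), "range_z" (420x560 float32, m along the optical axis (not along the pixel's ray), 0 where there is no reading), "intrinsics" (3x3 intrinsics, pixels), "R" (3x3) and "t" (3): a world point X has camera coordinates R X + t. Camera axes: x right, y down, z forward; pixel columns grow to the right and rows downward; lengths in m; the calibration is good to about 2 mm. A picture is of the moment at which its call begins.
- manip.hand_in(): hands the job in; it is judged then, once.
Trained networks look in the newest picture that a camera, given by its name, has taken for a name from the list of things; names that differ only in an ending like _2 or _b are one class to them, and where a whole thing is asked for, a point or a joint stands for the part that bears it (a point fixed in the world has none). Each returns a list of dicts, best first, with "p" (0 to 1); they miss things now and then, are a little off and sometimes report something else, mostly with a low value. They report only what shows in the picture. A call takes as long as a camera call. They do not tell look-alikes from the thing itself.
- manip.spot_in(camera, target): "point" ([column, row] in pixels, amid what is visible of it).
- manip.cut_out(camera, target): "mask" (420x560 bool, what is visible of it) and "point" ([column, row] in pixels, amid what is visible of it).
The state is a dict: "time": time; "q": joint angles; "qd": joint speeds; "joint_torque": joint torques, N m; "ee_pos": TCP position; "orientation": TCP orientation; "contact_force": force on the tool from outside, world axes, zero at the start; "torque": the same for the moment, N m; "gripper_width": finger opening in m; "grasp_force": force on a finger pad.
Only numpy, scipy, OpenCV 4.12 (cv2) and the standard library are available. Lean on these libraries where they do the work, as an engineer would, in place of code of your own. Each camera call takes 0.05 s, during which the arm holds its last target. There are 200 camera calls.

### The job

Load the kiln shelf: carry the blue tumbler, the green vase, the yellow candlestick and the red bowl each to the drip disc glazed in its own colour, and stand it upright in the middle of that disc. Keep the pieces upright and set them down rather than dropping them, and leave the white cup on its white disc where it is.

Things in the scene. Friction and masses are not known exactly. Their poses are not given: they have to be found in the camera images.
- blue_tumbler: loose blue round tumbler, hollow and open at the top, 80 mm tall, 48 mm across at the foot and 52 mm at the rim, about 0.16 kg. Origin: centre of its underside; z is its axis, up. Gripped across the outside 40 to 65 mm above the origin. The four coloured pieces start upright, 110 mm or more apart, on an 18 mm plywood board beside the kiln shelf, on either side of it.
- green_vase: loose green round bud vase, 100 mm tall: belly 54 mm across up to 35 mm high, narrowing to a slim neck 22 to 24 mm across from 58 mm to the top, about 0.16 kg. Origin: centre of its underside; z is its axis, up. Can be gripped by the neck 70 to 90 mm above the origin.
- yellow_candlestick: loose yellow round candlestick, 90 mm tall: foot disc 56 mm across and 12 mm thick, stem 22 mm across, and a straight-sided cup 38 mm across from 62 mm to the top, about 0.17 kg. Origin: centre of its underside; z is its axis, up. Can be gripped across the top cup 70 to 82 mm above the origin.
- red_bowl: loose brick-red round tea bowl, hollow and open at the top, 50 mm tall: 42 mm across at the foot, straight-sided and 56 mm across from 20 mm up to the rim, about 0.13 kg. Origin: centre of its underside; z is its axis, up. Can be gripped across the outside 30 to 42 mm above the origin.
- blue_disc: fixed flat round clay drip disc, 80 mm across and 8 mm thick, its top glazed blue with a thin buff clay rim, lying on the grey kiln shelf (a fixed slab 300 x 300 x 18 mm on the table). Origin: centre of its underside; the flat top is 8 mm above the origin. z up.
- green_disc: fixed flat round clay drip disc, 80 mm across and 8 mm thick, its top glazed green with a thin buff clay rim, lying on the grey kiln shelf (a fixed slab 300 x 300 x 18 mm on the table). Origin: centre of its underside; the flat top is 8 mm above the origin. z up.
- yellow_disc: fixed flat round clay drip disc, 80 mm across and 8 mm thick, its top glazed yellow with a thin buff clay rim, lying on the grey kiln shelf (a fixed slab 300 x 300 x 18 mm on the table). Origin: centre of its underside; the flat top is 8 mm above the origin. z up.
- red_disc: fixed flat round clay drip disc, 80 mm across and 8 mm thick, its top glazed red with a thin buff clay rim, lying on the grey kiln shelf (a fixed slab 300 x 300 x 18 mm on the table). Origin: centre of its underside; the flat top is 8 mm above the origin. z up.
- white_cup: loose white cup, hollow and open at the top, 65 mm tall, 46 mm across at the foot and 54 mm at the rim, already standing on a white disc on the kiln shelf among the other discs. To be left alone. Origin: centre of its underside; z is its axis, up. The discs are about 105 mm or more apart, centre to centre.
Mind the look-alikes: they are no part of the job. Of the things that look like the yellow_candlestick, the smaller one is meant.

How it is judged:
By the outcome, as a careful person would: the job done as asked, in the order asked, and still so for the second after the job is handed in, with the robot touching nothing.
It also fails if it takes over 109 s, if anything falls off the work surface, if the arm or the gripper's body presses on something with over 40 N, if the wrist force passes 120 N, or if a joint passes its speed limit or range.

## Working session

There is one attempt and no reset: what is moved stays moved. The work goes in short steps, Python scripts to look and compute and a tool call to move; the robot and the scene stay as the last step left them, time stands still between calls to the robot, and variables do not carry over. Pictures are saved under pics/ and viewed, at most 14 in all, crops included, and the job is handed in when it is done.

Besides the shell and the picture viewer there is one more tool, called in YAML: its name, and indented under it one key for each argument. move_arm: Moves the arm, as the interface text tells. Its arguments: {"type":"object","properties":{"plan":{"type":"string"}},"required":["plan"]}

```bash
mkdir -p pics; cat > h.py <<'E'
import numpy as np, cv2
from workcell import manip
from scipy.spatial.transform import Rotation as Ro
def pts(im, uv=None):
    K=im["intrinsics"];z=im["range_z"]
    v,u=np.mgrid[:420,:560]
    c=np.stack([(u-K[0,2])/K[0,0]*z,(v-K[1,2])/K[1,1]*z,z],-1)
    return (c-im["t"])@im["R"]   # R^T(c-t)
E
python3 - <<'E'
from h import *
a=[]
for c in("scene","top"):
    im=manip.get_image(c); cv2.imwrite(f"pics/{c}0.png",im["img"]); 
    print(c,(-im["R"].T@im["t"]).round(3),im["R"].round(2).tolist())
    P=pts(im); np.savez(c+"0.npz",P=P,**im)
    for n in("blue_tumbler","green_vase","yellow_candlestick","red_bowl","white_cup","blue_disc","green_disc","yellow_disc","red_disc"):
        for d in manip.cut_out(c,n):
            m=d["mask"]&(im["range_z"]>0); q=P[m]
            if len(q)==0: continue
            print(n,round(d["p"],2),np.round(d["point"]),m.sum(),np.median(q,0).round(3),q[:,2].max().round(3),np.ptp(q[:,:2],axis=0).round(3))
s=manip.read_state();print(s["time"],s["orientation"],s["ee_pos"],s["contact_force"])
E
```

```text
scene [ 1.226 -0.412  0.769] [[0.39, 0.92, 0.02], [0.6, -0.24, -0.76], [-0.7, 0.3, -0.65]]
blue_tumbler 0.76 [263. 216.] 537 [ 0.49  -0.141  0.071] 0.099 [0.156 0.087]
green_vase 0.32 [376. 199.] 427 [0.542 0.189 0.071] 0.093 [0.114 0.11 ]
yellow_candlestick 0.96 [133. 207.] 1021 [ 0.298 -0.462  0.046] 0.131 [0.266 0.084]
yellow_candlestick 0.93 [219. 225.] 484 [ 0.459 -0.266  0.048] 0.109 [0.067 0.054]
red_bowl 0.69 [275. 256.] 503 [ 0.616 -0.157  0.049] 0.07 [0.105 0.061]
white_cup 0.93 [375. 197.] 495 [0.539 0.193 0.067] 0.093 [0.128 0.115]
green_disc 0.64 [414. 220.] 409 [0.606 0.269 0.024] 0.029 [0.085 0.086]
yellow_disc 0.96 [360. 234.] 494 [0.611 0.108 0.024] 0.03 [0.086 0.087]
red_disc 0.93 [333. 198.] 347 [0.456 0.113 0.024] 0.029 [0.078 0.076]
red_disc 0.37 [363. 231.] 475 [0.612 0.108 0.024] 0.03 [0.079 0.083]
top [ 0.246 -0.073  1.586] [[-0.02, -1.0, 0.0], [-0.99, 0.02, -0.13], [0.13, -0.01, -0.99]]
blue_tumbler 0.86 [304. 197.] 300 [ 0.475 -0.138  0.056] 0.105 [0.049 0.05 ]
green_vase 0.57 [352. 158.] 285 [ 0.586 -0.285  0.065] 0.124 [0.061 0.051]
yellow_candlestick 0.76
[... 286 characters left out ...]
d_bowl 0.18 [354. 155.] 342 [ 0.587 -0.286  0.062] 0.124 [0.065 0.06 ]
white_cup 0.69 [183. 180.] 309 [0.532 0.199 0.055] 0.099 [0.052 0.05 ]
blue_disc 0.6 [159. 212.] 572 [0.442 0.272 0.025] 0.035 [0.079 0.076]
green_disc 0.71 [344. 211.] 305 [ 0.44  -0.257  0.089] 0.115 [0.06  0.052]
green_disc 0.59 [161. 163.] 586 [0.596 0.271 0.025] 0.039 [0.082 0.081]
yellow_disc 0.85 [213. 160.] 567 [0.604 0.109 0.025] 0.04 [0.08  0.077]
red_disc 0.66 [218. 210.] 547 [0.447 0.116 0.025] 0.035 [0.078 0.076]
red_disc 0.43 [347. 211.] 292 [ 0.44  -0.257  0.095] 0.115 [0.05  0.054]
1.0 [3.11590270e+00 4.00760421e-01 6.53705554e-06] [ 0.13917855 -0.53209159  0.21863812] [ 0.39098093  0.13295161 -0.00855261]
```

View pics/scene0.png

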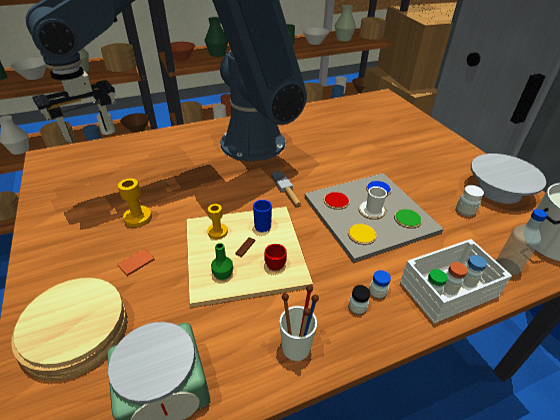

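View pics/top0.png

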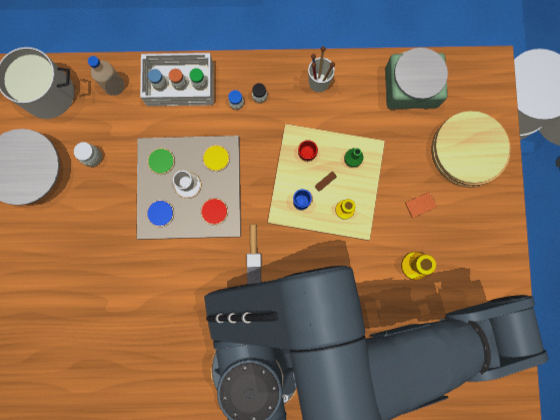

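The scene view shows two candlesticks: a big one at (133,207), standing off the board, and a smaller one at (217,222) on the board. There is one vase (222,262), one tumbler (263,215) and one bowl (275,257) on the board. Shelf look-alikes are paint jars at (380,283) and (438,278), plus pots on the rack behind. In the top view the discs are blue (160,213), green (161,161), yellow (216,158) and red (214,211), and the cup is at (183,181). I choose the board pieces, and the small candlestick at top (346,210). Next come the precise fits and the close crop.

```bash
cat > m.py <<'E'
from h import *
from scipy.optimize import least_squares
def circ(q,r=None):
    c0=q[:,:2].mean(0)
    f=(lambda p:np.hypot(*(q[:,:2]-p[:2]).T)-(p[2] if r is None else r))
    s=least_squares(f,[*c0,.025],loss="soft_l1",f_scale=.002); return s.x.round(4),len(q)
obj={"blue_tumbler":(.475,-.138,[(.04,.09,None)]),"green_vase":(.586,-.285,[(.022,.05,.027),(.08,.12,.0115)]),
"yellow_candlestick":(.44,-.258,[(.082,.105,.019),(.02,.028,.028)]),"red_bowl":(.62,-.158,[(.04,.065,.028)]),"white_cup":(.532,.199,[(.04,.088,None)]),
"BIG":(.285,-.45,[(.0,.015,None),(.1,.13,None)])}
disc={"blue":(.442,.272),"green":(.596,.271),"yellow":(.604,.109),"red":(.447,.116)}
if __name__=="__main__":
  for c in("scene","top"):
    d=np.load(c+"0.npz");P=d["P"];hsv=cv2.cvtColor(d["img"],cv2.COLOR_BGR2HSV);ok=d["range_z"]>0
    for n,(x,y,bs) in obj.items():
        near=ok&(np.hypot(P[...,0]-x,P[...,1]-y)<.05)
        col=hsv[...,1]>150
        if n!="white_cup": near&=col
        q=P[near]
        print(c,n,"ztop",np.percentile(q[:,2],[90,98]).round(3),[circ(q[(q[:,2]>a)&(q[:,2]<b)],r) for a,b,r in bs])
    for n,(x,y) in disc.items():
        near=ok&(np.hypot(P[...,0]-x,P[...,1]-y)<.06)&(hsv[...,1]>120)&(abs(P[...,2]-.026)<.012)
        q=P[near];h=cv2.minEnclosingCircle(q[:,:2].astype(np.float32))
        print(c,n,"mid",((q.min(0)+q.max(0))/2).round(4)[:2],"mean",q.mean(0).round(4),len(q),np.ptp(q,axis=0).round(3))
E
python3 m.py; python3 - <<'E'
import cv2,numpy as np
a=cv2.imread("pics/scene0.png")[170:300,90:320];cv2.imwrite("pics/crop1.png",cv2.resize(a,None,fx=3,fy=3,interpolation=2))
E
```

```text
scene blue_tumbler ztop [0.095 0.098] [(array([ 0.475 , -0.1377,  0.0232]), 323)]
scene green_vase ztop [0.112 0.117] [(array([ 0.5962, -0.2906,  0.025 ]), 107), (array([ 0.5966, -0.291 ,  0.025 ]), 136)]
scene yellow_candlestick ztop [0.107 0.108] [(array([ 0.4482, -0.2628,  0.025 ]), 101), (array([ 0.4474, -0.2627,  0.025 ]), 89)]
scene red_bowl ztop [0.066 0.068] [(array([ 0.6203, -0.1582,  0.025 ]), 273)]
scene white_cup ztop [0.086 0.09 ] [(array([0.5335, 0.196 , 0.0237]), 325)]
scene BIG ztop [0.127 0.129] [(array([ 0.2876, -0.4606,  0.0351]), 242), (array([ 0.2886, -0.4619,  0.0215]), 333)]
scene blue mid [0.4425 0.2708] mean [0.4389 0.2805 0.0245] 141 [0.086 0.076 0.014]
scene green mid [0.6012 0.2714] mean [0.6026 0.2703 0.0246] 351 [0.08  0.08  0.011]
scene yellow mid [0.6041 0.1125] mean [0.6085 0.1095 0.0245] 412 [0.083 0.08  0.014]
scene red mid [0.4455 0.1173] mean [0.451  0.1153 0.0245] 308 [0.084 0.08  0.013]
top blue_tumbler ztop [0.098 0.102] [(array([ 0.4679, -0.1364,  0.0227]), 73)]
top green_vase ztop [0.096 0.117] [(array([ 0.5992, -0.2913,  0.025 ]), 6), (array([ 0.5938, -0.2907,  0.025 ]), 31)]
top yellow_candlestick ztop [0.11  0.114] [(array([ 0.4458, -0.2636,  0.025 ]), 50), (array([ 0.4499, -0.2697,  0.025 ]), 56)]
top red_bowl ztop [0.068 0.073] [(array([ 0.6125, -0.1572,  0.025 ]), 80)]
top white_cup ztop [0.083 0.093] [(array([0.5274, 0.196 , 0.0231]), 163)]
top BIG ztop [0.13  0.133] [(array([ 0.2834, -0.4544,  0.0386]), 280), (array([ 0.2797, -0.4585,  0.0208]), 258)]
top blue mid [0.4459 0.2717] mean [0.4451 0.2719 0.0254] 475 [0.069 0.071 0.018]
top green mid [0.5987 0.2712] mean [0.5989 0.2713 0.0254] 460 [0.07 0.07 0.02]
top yellow mid [0.605  0.1104] mean [0.6045 0.11   0.0254] 503 [0.075 0.074 0.022]
top red mid [0.4488 0.1167] mean [0.4475 0.1161 0.0254] 511 [0.074 0.073 0.02 ]
```

View pics/crop1.png

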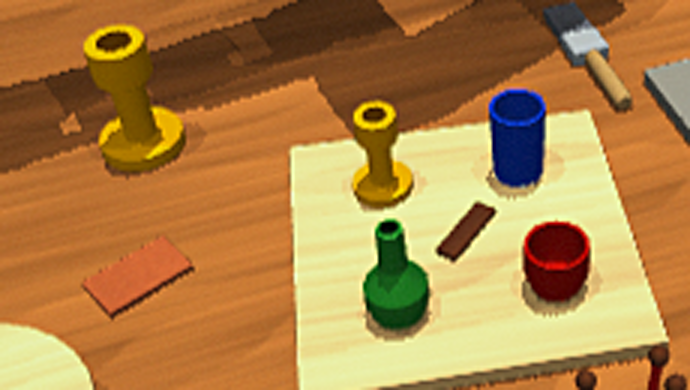

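The crop confirms it: the small candlestick on the board, at crop (380,150), is the one meant, and the larger one at crop (135,95) is not. Next I align the yaw and go over the tumbler.

move_arm:
  plan: "0 0 0.0854 0 0 0 0.085; 0 0 0.0854 0 0 0 0.085; 0 0 0.0854 0 0 0 0.085; 0 0 0 0.024 -0.028 0 0.085; 0 0 0 0.024 -0.028 0 0.085; 0 0 0 0.024 -0.028 0 0.085; 0 0 0 0.024 -0.028 0 0.085; 0 0 0 0.024 -0.028 0 0.085; 0 0 0 0.024 -0.028 0 0.085; 0 0 0 0.024 -0.028 0 0.085"

```text
time: 1.83
ee_pos: [0.3081, -0.3347, 0.2188]
orientation: [3.141, -0.001, 0.0]
contact_force: [-0.0, -0.5, 0.8]
gripper_width: 0.0848
grasp_force: 0.0
```

move_arm:
  plan: "0 0 0 0.024 -0.028 0 0.085; 0 0 0 0.024 -0.028 0 0.085; 0 0 0 0.024 -0.028 0 0.085; 0 0 0 0.024 -0.028 0 0.085; 0 0 0 0.024 -0.028 0 0.085; 0 0 0 0.024 -0.028 0 0.085; 0 0 0 0.024 -0.028 0 0.085; 0 0 0 0 0 0 0.085; 0 0 0 0 0 0 0.085"

```text
time: 2.58
ee_pos: [0.4759, -0.139, 0.2185]
orientation: [-3.142, -0.004, 0.0]
contact_force: [0.4, -0.1, 1.4]
gripper_width: 0.085
grasp_force: 0.0
```

```bash
cat > w.py <<'E'
from m import *
import sys
# refine pieces from wrist view: circle fit of rim (top band) points and range mid
def wrist(tag,names):
    im=manip.get_image("wrist");cv2.imwrite(f"pics/{tag}.png",im["img"]);P=pts(im);ok=im["range_z"]>0
    hsv=cv2.cvtColor(im["img"],cv2.COLOR_BGR2HSV)
    for n in names:
        x,y,zt=names[n]
        q=P[ok&(np.hypot(P[...,0]-x,P[...,1]-y)<.055)&(hsv[...,1]>130)&(abs(P[...,2]-zt)<.006)]
        if len(q)<8: print(n,"none");continue
        (cx,cy),r=cv2.minEnclosingCircle(q[:,:2].astype(np.float32))
        print(n,"enc",round(cx,4),round(cy,4),round(r,4),"mid",((q.min(0)+q.max(0))/2).round(4),"zmed",np.median(q[:,2]).round(4),len(q))
T={"tumbler":(.474,-.138,.098),"vase":(.596,-.291,.118),"candle":(.447,-.263,.108),"bowl":(.619,-.158,.068)}
D={"blue":(.445,.271,.026),"green":(.599,.271,.026),"yellow":(.604,.110,.026),"red":(.4475,.116,.026)}
if __name__=="__main__": wrist(sys.argv[1],{**T,**D})
E
python3 w.py w1
```

```text
tumbler enc 0.4723 -0.1394 0.0259 mid [ 0.4722 -0.1391  0.096 ] zmed 0.0975 1004
vase enc 0.5956 -0.2922 0.0114 mid [ 0.5953 -0.2921  0.1159] zmed 0.1175 510
candle enc 0.4479 -0.2649 0.0194 mid [ 0.4479 -0.2645  0.1061] zmed 0.1079 1751
bowl enc 0.6167 -0.1594 0.0279 mid [ 0.6091 -0.1592  0.0664] zmed 0.0676 835
blue none
green none
yellow enc 0.6032 0.0976 0.0352 mid [0.6033 0.0893 0.0255] zmed 0.0257 2212
red enc 0.4479 0.1132 0.0376 mid [0.4479 0.1076 0.0251] zmed 0.0258 3378
```

View pics/w1.png

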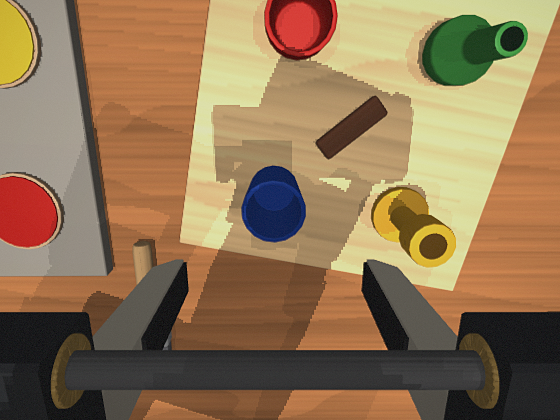

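The wrist view shows the tumbler at (273,205), the vase at (460,50), the small candlestick at (415,225) and the bowl at (300,20). The fitted rim radii match the text. Next I descend and grip.

move_arm:
  plan: "0 0 0 -0.0035 0 0.024 0.085; 0 0 0 0 0 0.024 0.085; 0 0 0 0 0 0.024 0.085; 0 0 0 0 0 0.024 0.085; 0 0 0 0 0 0.024 0.085; 0 0 0 0 0 0.024 0.085; 0 0 0 0 0 0.024 0.085; 0 0 0 0 0 0 0.085; 0 0 0 0 0 0 0.06; 0 0 0 0 0 0 0.04"

```text
time: 3.47
ee_pos: [0.4721, -0.1411, 0.0519]
orientation: [3.141, -0.002, 0.002]
contact_force: [-0.0, 0.1, 0.5]
gripper_width: 0.0756
grasp_force: 0.0
```

move_arm:
  plan: "0 0 0 0 0 0 0.04; 0 0 0 0 0 0 0.04; 0 0 0 0 0 0 0.04; 0 0 0 0 0 0 0.04; 0 0 0 0 0 0 0.04"

```text
time: 3.88
ee_pos: [0.4722, -0.1403, 0.0512]
orientation: [3.141, -0.0, 0.002]
contact_force: [-0.8, 1.7, 5.8]
gripper_width: 0.0505
grasp_force: 30.0
```

move_arm:
  plan: "0 0 0 0 0 -0.015 0.04; 0 0 0 0 0 -0.023 0.04; 0 0 0 0 0 -0.023 0.04; 0 0 0 0 0 -0.023 0.04; 0 0 0 0 0 -0.023 0.04; 0 0 0 0 0 -0.023 0.04; 0 0 0 -0.002 -0.015 0 0.04; 0 0 0 -0.002 -0.025 0 0.04; 0 0 0 -0.002 -0.032 0 0.04; 0 0 0 -0.002 -0.032 0 0.04"

```text
time: 4.72
ee_pos: [0.4634, -0.0353, 0.1806]
orientation: [3.142, -0.003, -0.0]
contact_force: [0.5, 0.3, -1.8]
gripper_width: 0.0508
grasp_force: 30.0
```

move_arm:
  plan: "0 0 0 -0.002 -0.035 0 0.04; 0 0 0 -0.002 -0.035 0 0.04; 0 0 0 -0.002 -0.035 0 0.04; 0 0 0 -0.002 -0.035 0 0.04; 0 0 0 -0.002 -0.035 0 0.04; 0 0 0 -0.002 -0.035 0 0.04; 0 0 0 -0.002 -0.035 0 0.04; 0 0 0 -0.002 -0.03 0 0.04; 0 0 0 -0.002 -0.02 0 0.04; 0 0 0 -0.001 -0.012 0 0.04"

```text
time: 5.55
ee_pos: [0.4443, 0.2728, 0.1804]
orientation: [-3.142, -0.002, 0.001]
contact_force: [0.5, -0.6, -1.6]
gripper_width: 0.051
grasp_force: 30.0
```

```bash
python3 w.py w2; python3 -c "
from workcell import manip
s=manip.read_state();print(s['ee_pos'],s['orientation'],s['grasp_force'])"
```

```text
tumbler none
vase none
candle none
bowl none
blue enc 0.4463 0.2711 0.0366 mid [0.4508 0.2711 0.0257] zmed 0.0258 4374
green enc 0.5803 0.2528 0.0247 mid [0.5803 0.2528 0.0259] zmed 0.0259 37
yellow enc 0.5974 0.1095 0.0351 mid [0.5839 0.1095 0.0259] zmed 0.0258 2907
red enc 0.4478 0.1142 0.038 mid [0.4482 0.115  0.0255] zmed 0.0259 5383
[0.44443792 0.27338295 0.18045826] [-3.14119471e+00 -2.41755391e-03  3.52534408e-04] 29.9996425450081
```

View pics/w2.png

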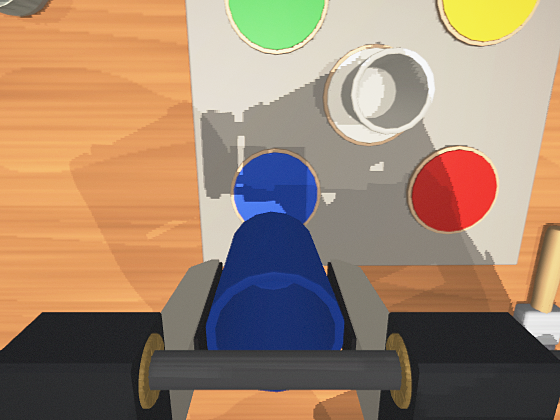

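The wrist view shows the tumbler held upright above the blue disc (275,190), with the cup at (390,90) clear. Next I lower it.

move_arm:
  plan: "0 0 0 0.0015 0.002 0.015 0.04; 0 0 0 0 0 0.023 0.04; 0 0 0 0 0 0.023 0.04; 0 0 0 0 0 0.023 0.04; 0 0 0 0 0 0.018 0.04; 0 0 0 0 0 0.010 0.04; 0 0 0 0 0 0.005 0.04; 0 0 0 0 0 0.003 0.04; 0 0 0 0 0 0.001 0.04; 0 0 0 0 0 0 0.04"

```text
time: 6.43
ee_pos: [0.447, 0.2688, 0.0603]
orientation: [-3.141, 0.001, -0.002]
contact_force: [-0.2, -0.4, -0.6]
gripper_width: 0.0506
grasp_force: 30.0
```

move_arm:
  plan: "0 0 0 0 0 0.001 0.04; 0 0 0 0 0 0 0.055; 0 0 0 0 0 0 0.06; 0 0 0 0 0 0 0.07; 0 0 0 0 0 0 0.085; 0 0 0 0 0 0 0.085; 0 0 0 0 0 -0.02 0.085; 0 0 0 0 0 -0.04 0.085; 0 0 0 0 0 -0.04 0.085; 0 0 0 0 0 -0.04 0.085"

```text
time: 7.27
ee_pos: [0.4461, 0.2686, 0.2003]
orientation: [3.141, -0.001, -0.001]
contact_force: [0.7, 0.7, -0.3]
gripper_width: 0.085
grasp_force: 0.0
```

move_arm:
  plan: "0 0 0 0.0 0.02 0 0.085; 0 0 0 0.01 0.035 0 0.085; 0 0 0 0.01 0.035 0 0.085; 0 0 0 0.01 0.035 0 0.085; 0 0 0 0.01 0.035 0 0.085; 0 0 0 0.01 0.035 0 0.085; 0 0 0 0.01 0.035 0 0.085; 0 0 0 0.01 0.035 0 0.085; 0 0 0 0.01 0.035 0 0.085; 0 0 0 0.01 0.035 0 0.085"

```text
time: 8.1
ee_pos: [0.5365, -0.0681, 0.1987]
orientation: [-3.142, 0.001, -0.0]
contact_force: [0.6, 0.3, -0.2]
gripper_width: 0.0852
grasp_force: 0.0
```

move_arm:
  plan: "0 0 0 0.01 0.035 0 0.07; 0 0 0 0.01 0.035 0 0.07; 0 0 0 0.01 0.035 0 0.07; 0 0 0 0.01 0.035 0 0.07; 0 0 0 0.01 0.035 0 0.07; 0 0 0 0.01 0.035 0 0.07; 0 0 0 0 0.017 0 0.07; 0 0 0 0 0 0 0.07; 0 0 0 0 0 0 0.07"

```text
time: 8.85
ee_pos: [0.5958, -0.2933, 0.1982]
orientation: [-3.141, 0.002, 0.001]
contact_force: [-1.1, 0.6, -0.0]
gripper_width: 0.0702
grasp_force: 0.0
```

```bash
python3 w.py w3; python3 - <<'E'
from h import *
s=manip.read_state();print(s['ee_pos'],s['orientation'],s['gripper_width'])
im=manip.get_image("top");P=pts(im);cv2.imwrite("pics/top1.png",im["img"][100:260,110:420])
q=P[(np.hypot(P[...,0]-.446,P[...,1]-.271)<.05)&(P[...,2]>.09)];print(q.mean(0),len(q),q.max(0),q.min(0))
E
```

```text
tumbler none
vase enc 0.5965 -0.293 0.0109 mid [ 0.5964 -0.2931  0.116 ] zmed 0.1177 325
candle enc 0.4448 -0.2649 0.0181 mid [ 0.438  -0.2649  0.1076] zmed 0.108 549
bowl enc 0.617 -0.1597 0.0282 mid [ 0.6172 -0.1596  0.0661] zmed 0.0673 1332
blue none
green none
yellow none
red none
[ 0.59593665 -0.29237716  0.19839567] [-3.14089740e+00  6.44911261e-04  1.02421280e-03] 0.06955355944526613
[0.44495123 0.2721051  0.10271011] 124 [0.4710724  0.29571781 0.11182677] [0.4192949  0.24509692 0.09021374]
```

View pics/top1.png

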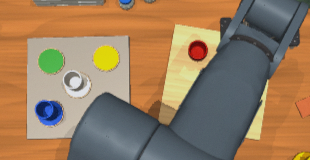

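The tumbler stands centred on the blue disc, at crop (48,112). Next the vase.

move_arm:
  plan: "0 0 0 0.0005 0.0005 0.015 0.07; 0 0 0 0 0 0.025 0.07; 0 0 0 0 0 0.025 0.07; 0 0 0 0 0 0.025 0.07; 0 0 0 0 0 0.02 0.06; 0 0 0 0 0 0.01 0.05; 0 0 0 0 0 0 0.04; 0 0 0 0 0 0 0.03; 0 0 0 0 0 0 0.015; 0 0 0 0 0 0 0.015"

```text
time: 9.78
ee_pos: [0.5975, -0.294, 0.0803]
orientation: [3.14, -0.0, 0.003]
contact_force: [0.4, -0.3, 0.2]
gripper_width: 0.0344
grasp_force: 0.0
```

move_arm:
  plan: "0 0 0 0 0 0 0.015; 0 0 0 0 0 0 0.015; 0 0 0 0 0 0 0.015; 0 0 0 0 0 0 0.015; 0 0 0 0 0 0 0.015"

```text
time: 10.2
ee_pos: [0.5972, -0.294, 0.0794]
orientation: [3.141, -0.001, 0.002]
contact_force: [-0.5, 0.8, 5.6]
gripper_width: 0.0234
grasp_force: 29.7
```

move_arm:
  plan: "0 0 0 0 0 -0.015 0.015; 0 0 0 0 0 -0.023 0.015; 0 0 0 0 0 -0.023 0.015; 0 0 0 0 0 -0.023 0.015; 0 0 0 0 0 -0.023 0.015; 0 0 0 0 0 -0.023 0.015; 0 0 0 0 -0.015 0 0.015; 0 0 0 0 -0.03 0 0.015; 0 0 0 0 -0.03 0 0.015; 0 0 0 0 -0.035 0 0.015"

```text
time: 11.03
ee_pos: [0.596, -0.1825, 0.2073]
orientation: [-3.141, 0.002, 0.002]
contact_force: [0.5, 0.3, -2.3]
gripper_width: 0.0228
grasp_force: 29.6
```

move_arm:
  plan: "0 0 0 0 -0.035 0 0.015; 0 0 0 0 -0.035 0 0.015; 0 0 0 0 -0.035 0 0.015; 0 0 0 0 -0.035 0 0.015; 0 0 0 0 -0.035 0 0.015; 0 0 0 0 -0.035 0 0.015; 0 0 0 0 -0.035 0 0.015; 0 0 0 0 -0.035 0 0.015; 0 0 0 0 -0.035 0 0.015; 0 0 0 0 -0.035 0 0.015"

```text
time: 11.87
ee_pos: [0.5958, 0.1684, 0.2075]
orientation: [3.141, -0.0, -0.002]
contact_force: [0.2, -0.5, -1.1]
gripper_width: 0.0231
grasp_force: 29.6
```

move_arm:
  plan: "0 0 0 0.001 -0.035 0 0.015; 0 0 0 0.001 -0.03 0 0.015; 0 0 0 0 -0.02 0 0.015; 0 0 0 0 -0.012 0 0.015; 0 0 0 0 -0.007 0 0.015; 0 0 0 0 0 0 0.015; 0 0 0 0 0 0 0.015"

```text
time: 12.45
ee_pos: [0.5989, 0.2695, 0.2082]
orientation: [3.141, -0.001, -0.001]
contact_force: [-0.1, -0.1, -2.1]
gripper_width: 0.0226
grasp_force: 29.6
```

```bash
python3 w.py w4; python3 -c "
from workcell import manip
s=manip.read_state();print(s['ee_pos'],s['orientation'],s['grasp_force'])"
```

```text
tumbler none
vase none
candle none
bowl none
blue enc 0.4402 0.2699 0.0334 mid [0.4415 0.2689 0.0259] zmed 0.0259 138
green enc 0.6005 0.2699 0.0365 mid [0.6066 0.27   0.0256] zmed 0.0259 1241
yellow enc 0.6057 0.1083 0.0379 mid [0.606  0.1085 0.0255] zmed 0.0259 4713
red enc 0.4622 0.1124 0.0343 mid [0.4722 0.1124 0.0251] zmed 0.0258 767
[0.59900646 0.26914875 0.20841511] [ 3.14118961e+00 -1.94984131e-03 -6.27273268e-04] 29.638446837634547
```

View pics/w4.png

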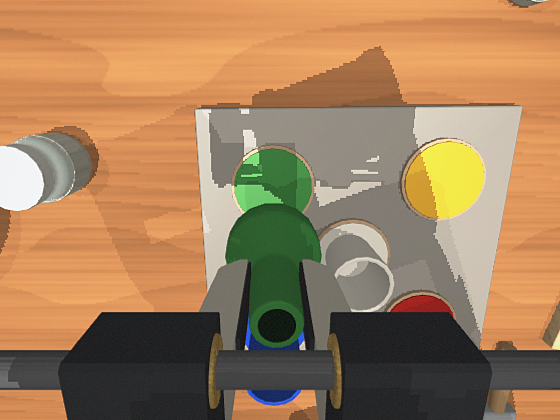

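The vase is held upright (275,270), lined up with the green disc (273,180). The cup at (350,260) is clear. Next I lower it.

move_arm:
  plan: "0 0 0 0.001 -0.001 0.015 0.015; 0 0 0 0 0 0.023 0.015; 0 0 0 0 0 0.023 0.015; 0 0 0 0 0 0.023 0.015; 0 0 0 0 0 0.018 0.015; 0 0 0 0 0 0.010 0.015; 0 0 0 0 0 0.005 0.015; 0 0 0 0 0 0.002 0.015; 0 0 0 0 0 0.001 0.015; 0 0 0 0 0 0 0.015"

```text
time: 13.33
ee_pos: [0.6005, 0.2712, 0.0896]
orientation: [-3.141, 0.001, -0.002]
contact_force: [-0.5, 0.2, -1.1]
gripper_width: 0.0236
grasp_force: 29.6
```

move_arm:
  plan: "0 0 0 0 0 0.001 0.015; 0 0 0 0 0 0.0008 0.015; 0 0 0 0 0 0 0.028; 0 0 0 0 0 0 0.035; 0 0 0 0 0 0 0.05; 0 0 0 0 0 0 0.06; 0 0 0 0 0 -0.02 0.06; 0 0 0 0 0 -0.03 0.06; 0 0 0 0 0 -0.03 0.06; 0 0 0 0 0 -0.035 0.06"

```text
time: 14.17
ee_pos: [0.5994, 0.271, 0.2023]
orientation: [3.141, -0.001, -0.003]
contact_force: [0.2, -0.1, -0.0]
gripper_width: 0.0597
grasp_force: 0.0
```

move_arm:
  plan: "0 0 0 -0.005 0.02 0 0.07; 0 0 0 -0.01 0.035 0 0.07; 0 0 0 -0.01 0.035 0 0.07; 0 0 0 -0.01 0.035 0 0.07; 0 0 0 -0.01 0.035 0 0.07; 0 0 0 -0.01 0.035 0 0.07; 0 0 0 -0.01 0.035 0 0.07; 0 0 0 -0.01 0.035 0 0.07; 0 0 0 -0.01 0.035 0 0.07; 0 0 0 -0.01 0.035 0 0.07"

```text
time: 15.0
ee_pos: [0.5041, -0.0652, 0.2021]
orientation: [3.141, -0.0, 0.001]
contact_force: [1.1, 1.0, 0.4]
gripper_width: 0.0699
grasp_force: 0.0
```

move_arm:
  plan: "0 0 0 -0.01 0.035 0 0.07; 0 0 0 -0.01 0.035 0 0.07; 0 0 0 -0.01 0.035 0 0.07; 0 0 0 -0.01 0.035 0 0.07; 0 0 0 -0.01 0.035 0 0.07; 0 0 0 -0.007 0.026 0 0.07; 0 0 0 0 0 0 0.07; 0 0 0 0 0 0 0.07"

```text
time: 15.67
ee_pos: [0.4474, -0.2656, 0.2018]
orientation: [-3.142, 0.004, -0.0]
contact_force: [0.8, -0.1, -0.5]
gripper_width: 0.0697
grasp_force: 0.0
```

```bash
python3 w.py w5; python3 - <<'E'
from h import *
s=manip.read_state();print(s['ee_pos'],s['orientation'],s['gripper_width'])
im=manip.get_image("top");P=pts(im)
for n,x,y,z in(("tum",.445,.271,.09),("vase",.6,.271,.1),("cup",.533,.197,.08)):
    q=P[(np.hypot(P[...,0]-x,P[...,1]-y)<.05)&(P[...,2]>z)&(P[...,2]<.14)];print(n,((q.max(0)+q.min(0))/2).round(4),len(q))
E
```

```text
tumbler none
vase none
candle enc 0.4478 -0.2648 0.0189 mid [ 0.4478 -0.2649  0.1062] zmed 0.1079 2017
bowl enc 0.5969 -0.1601 0.0189 mid [ 0.5934 -0.1601  0.0659] zmed 0.0674 371
blue none
green none
yellow none
red none
[ 0.44768042 -0.26462523  0.20181821] [-3.14132452e+00  2.22623150e-03  8.28816665e-06] 0.06990505450062788
tum [0.4447 0.2711 0.101 ] 126
vase [0.5955 0.2731 0.1161] 74
cup [0.5282 0.1964 0.0886] 110
```

move_arm:
  plan: "0 0 0 0 0 0.02 0.07; 0 0 0 0 0 0.027 0.07; 0 0 0 0 0 0.027 0.07; 0 0 0 0 0 0.025 0.07; 0 0 0 0 0 0.018 0.07; 0 0 0 0 0 0.01 0.07; 0 0 0 0 0 0 0.055; 0 0 0 0 0 0 0.045; 0 0 0 0 0 0 0.03; 0 0 0 0 0 0 0.03"

```text
time: 16.6
ee_pos: [0.4485, -0.265, 0.0761]
orientation: [3.14, -0.0, 0.003]
contact_force: [0.0, 0.7, 0.7]
gripper_width: 0.0483
grasp_force: 0.0
```

move_arm:
  plan: "0 0 0 0 0 0 0.03; 0 0 0 0 0 0 0.03; 0 0 0 0 0 0 0.03; 0 0 0 0 0 0 0.03; 0 0 0 0 0 0 0.03"

```text
time: 17.02
ee_pos: [0.4482, -0.2649, 0.0755]
orientation: [3.141, -0.001, 0.002]
contact_force: [-0.5, 1.8, 6.7]
gripper_width: 0.0373
grasp_force: 30.0
```

move_arm:
  plan: "0 0 0 0 0 -0.015 0.03; 0 0 0 0 0 -0.023 0.03; 0 0 0 0 0 -0.023 0.03; 0 0 0 0 0 -0.023 0.03; 0 0 0 0 0 -0.023 0.03; 0 0 0 0 0 -0.023 0.03; 0 0 0 0.005 -0.012 0 0.03; 0 0 0 0.0125 -0.03 0 0.03; 0 0 0 0.0147 -0.035 0 0.03; 0 0 0 0.0147 -0.035 0 0.03"

```text
time: 17.85
ee_pos: [0.4946, -0.151, 0.2039]
orientation: [-3.141, 0.003, 0.002]
contact_force: [0.2, -0.6, -2.2]
gripper_width: 0.0376
grasp_force: 30.0
```

move_arm:
  plan: "0 0 0 0.0147 -0.035 0 0.03; 0 0 0 0.0147 -0.035 0 0.03; 0 0 0 0.0147 -0.035 0 0.03; 0 0 0 0.0147 -0.035 0 0.03; 0 0 0 0.0147 -0.035 0 0.03; 0 0 0 0.0147 -0.035 0 0.03; 0 0 0 0.0125 -0.03 0 0.03; 0 0 0 0.006 -0.015 0 0.03; 0 0 0 0.003 -0.0075 0 0.03; 0 0 0 0 0 0 0.03"

```text
time: 18.68
ee_pos: [0.6043, 0.1107, 0.2039]
orientation: [3.141, 0.002, -0.002]
contact_force: [0.4, 0.6, -1.9]
gripper_width: 0.0375
grasp_force: 30.0
```

```bash
python3 w.py w6; python3 -c "
from workcell import manip
s=manip.read_state();print(s['ee_pos'],s['orientation'],s['grasp_force'])"
```

```text
tumbler none
vase none
candle none
bowl none
blue enc 0.4743 0.27 0.0222 mid [0.4782 0.27   0.0258] zmed 0.0258 256
green enc 0.6007 0.2694 0.0367 mid [0.6007 0.2673 0.0271] zmed 0.0258 838
yellow enc 0.6063 0.1082 0.0371 mid [0.614  0.1082 0.0253] zmed 0.0258 3387
red enc 0.4373 0.1165 0.0351 mid [0.437  0.1162 0.0256] zmed 0.0258 118
[0.60404846 0.10946634 0.20405185] [ 3.14112327e+00  1.86183925e-04 -2.01566454e-03] 29.99931514263153
```

View pics/w6.png

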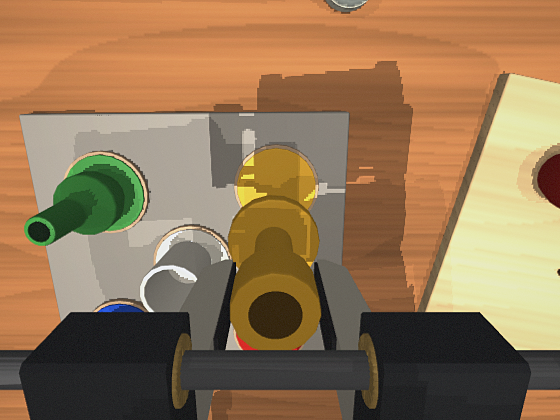

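The candlestick is held over the yellow disc (277,180), and the vase stands well on green (100,190). Next I lower and release.

move_arm:
  plan: "0 0 0 0.001 0.0005 0.015 0.03; 0 0 0 0 0 0.023 0.03; 0 0 0 0 0 0.023 0.03; 0 0 0 0 0 0.023 0.03; 0 0 0 0 0 0.018 0.03; 0 0 0 0 0 0.010 0.03; 0 0 0 0 0 0.004 0.03; 0 0 0 0 0 0.002 0.03; 0 0 0 0 0 0.001 0.03; 0 0 0 0 0 0 0.03"

```text
time: 19.57
ee_pos: [0.606, 0.109, 0.0867]
orientation: [-3.141, 0.001, -0.002]
contact_force: [0.7, -0.5, -1.4]
gripper_width: 0.0378
grasp_force: 30.0
```

move_arm:
  plan: "0 0 0 0 0 0.001 0.03; 0 0 0 0 0 0.0006 0.03; 0 0 0 0 0 0 0.041; 0 0 0 0 0 0 0.05; 0 0 0 0 0 0 0.06; 0 0 0 0 0 0 0.07; 0 0 0 0 0 -0.02 0.075; 0 0 0 0 0 -0.03 0.075; 0 0 0 0 0 -0.03 0.075; 0 0 0 0 0 -0.035 0.075"

```text
time: 20.4
ee_pos: [0.6049, 0.1092, 0.1998]
orientation: [3.141, -0.0, -0.003]
contact_force: [0.3, 1.1, 0.9]
gripper_width: 0.0746
grasp_force: 0.0
```

move_arm:
  plan: "0 0 0 0.001 0.02 0 0.085; 0 0 0 0.0015 0.035 0 0.085; 0 0 0 0.0015 0.035 0 0.085; 0 0 0 0.0015 0.035 0 0.085; 0 0 0 0.0015 0.035 0 0.085; 0 0 0 0.0015 0.035 0 0.085; 0 0 0 0.0015 0.035 0 0.085; 0 0 0 0.001 0.026 0 0.085; 0 0 0 0.001 0.0125 0 0.085; 0 0 0 0 0 0 0.085"

```text
time: 21.23
ee_pos: [0.6174, -0.1614, 0.1991]
orientation: [3.141, -0.005, 0.0]
contact_force: [-0.1, 1.2, -1.2]
gripper_width: 0.0848
grasp_force: 0.0
```

```bash
python3 w.py w7; python3 - <<'E'
from h import *
s=manip.read_state();print(s['ee_pos'],s['orientation'],s['gripper_width'])
im=manip.get_image("scene");P=pts(im);cv2.imwrite("pics/sc2.png",cv2.resize(im["img"][140:300,180:460],None,fx=2,fy=2))
for n,x,y,z,zz in(("tum",.445,.271,.03,.11),("vase",.6,.271,.09,.13),("candle",.605,.109,.092,.12),("cup",.533,.197,.04,.088)):
    q=P[(np.hypot(P[...,0]-x,P[...,1]-y)<.04)&(P[...,2]>z)&(P[...,2]<zz)];print(n,((q.max(0)+q.min(0))/2).round(4),q[:,2].max(),len(q))
E
```

```text
tumbler none
vase none
candle none
bowl enc 0.6172 -0.1592 0.0279 mid [ 0.6173 -0.1593  0.066 ] zmed 0.0675 1069
blue none
green none
yellow enc 0.6034 0.0935 0.0338 mid [0.6034 0.0863 0.0276] zmed 0.0259 991
red none
[ 0.61735906 -0.15957856  0.19906329] [-3.14128148e+00  2.95148601e-03  2.76959614e-04] 0.08508827068877411
tum [0.4498 0.2704 0.0697] 0.10689745724621656 396
vase [0.6018 0.2725 0.1091] 0.1277347422667474 118
candle [0.6075 0.1095 0.1049] 0.11772893855309732 192
cup [0.5338 0.1955 0.0645] 0.0879161849344929 295
```

View pics/sc2.png

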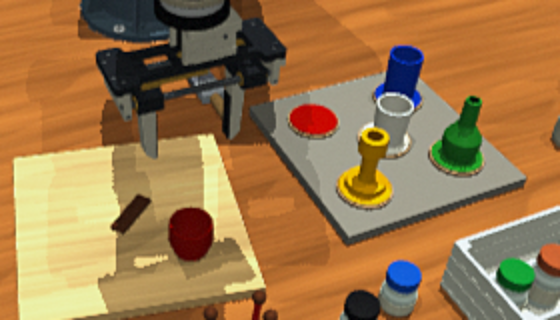

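All three pieces stand centred on their discs: tumbler at crop (405,75), vase (460,145), candlestick (370,170). Next the bowl.

move_arm:
  plan: "0 0 0 0 0 0.015 0.085; 0 0 0 0 0 0.027 0.085; 0 0 0 0 0 0.027 0.085; 0 0 0 0 0 0.027 0.085; 0 0 0 0 0 0.027 0.085; 0 0 0 0 0 0.023 0.085; 0 0 0 0 0 0.012 0.085; 0 0 0 0 0 0.006 0.085; 0 0 0 0 0 0 0.07; 0 0 0 0 0 0 0.045"

```text
time: 22.17
ee_pos: [0.6181, -0.1589, 0.0363]
orientation: [3.141, 0.0, 0.002]
contact_force: [0.8, 0.1, 0.7]
gripper_width: 0.0759
grasp_force: 0.0
```

move_arm:
  plan: "0 0 0 0 0 0 0.045; 0 0 0 0 0 0 0.045; 0 0 0 0 0 0 0.045; 0 0 0 0 0 0 0.045; 0 0 0 0 0 0 0.045; 0 0 0 0 0 0 0.045"

```text
time: 22.67
ee_pos: [0.6179, -0.1594, 0.0362]
orientation: [3.141, -0.001, 0.002]
contact_force: [-1.5, 0.9, 6.7]
gripper_width: 0.055
grasp_force: 30.0
```

move_arm:
  plan: "0 0 0 0 0 -0.015 0.045; 0 0 0 0 0 -0.026 0.045; 0 0 0 0 0 -0.026 0.045; 0 0 0 0 0 -0.026 0.045; 0 0 0 0 0 -0.026 0.045; 0 0 0 0 0 -0.026 0.045; 0 0 0 -0.006 -0.01 0 0.045; 0 0 0 -0.0125 -0.02 0 0.045; 0 0 0 -0.0165 -0.027 0 0.045; 0 0 0 -0.0185 -0.03 0 0.045"

```text
time: 23.5
ee_pos: [0.5628, -0.0717, 0.1794]
orientation: [-3.142, 0.003, 0.001]
contact_force: [0.4, 1.4, -1.1]
gripper_width: 0.055
grasp_force: 30.0
```

move_arm:
  plan: "0 0 0 -0.0185 -0.03 0 0.045; 0 0 0 -0.0185 -0.03 0 0.045; 0 0 0 -0.0185 -0.03 0 0.045; 0 0 0 -0.0185 -0.03 0 0.045; 0 0 0 -0.0185 -0.03 0 0.045; 0 0 0 -0.0125 -0.02 0 0.045; 0 0 0 -0.0075 -0.012 0 0.045; 0 0 0 -0.004 -0.006 0 0.045; 0 0 0 0 0 0 0.045; 0 0 0 0 0 0 0.045"

```text
time: 24.33
ee_pos: [0.4476, 0.1156, 0.1801]
orientation: [3.141, -0.0, -0.0]
contact_force: [0.0, -0.4, -1.7]
gripper_width: 0.0554
grasp_force: 30.0
```

```bash
python3 w.py w8; python3 -c "
from workcell import manip
s=manip.read_state();print(s['ee_pos'],s['orientation'],s['grasp_force'])"
```

```text
tumbler none
vase none
candle none
bowl none
blue enc 0.4464 0.2701 0.0369 mid [0.4465 0.2688 0.0274] zmed 0.0258 2090
green enc 0.5892 0.2662 0.0347 mid [0.5823 0.2661 0.0273] zmed 0.0257 1281
yellow enc 0.5999 0.1084 0.0361 mid [0.5853 0.1084 0.0277] zmed 0.0258 1433
red enc 0.4484 0.1141 0.0371 mid [0.4517 0.1142 0.0256] zmed 0.0259 5060
[0.44785631 0.11525358 0.18006729] [ 3.14141203e+00 -1.03001664e-03 -2.63640061e-05] 29.99942638729408
```

View pics/w8.png

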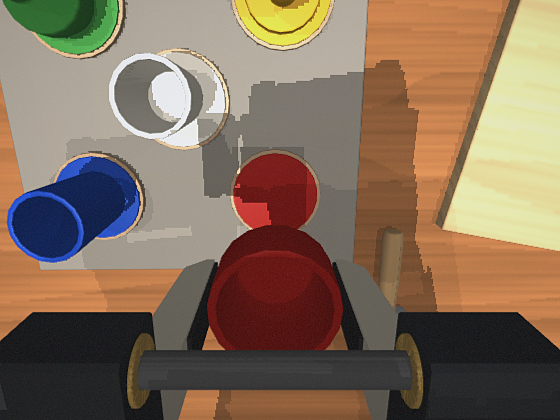

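The bowl is level over the red disc (275,190), and its neighbours are clear. Next I lower it.

move_arm:
  plan: "0 0 0 0 0 0.015 0.045; 0 0 0 0 0 0.025 0.045; 0 0 0 0 0 0.025 0.045; 0 0 0 0 0 0.025 0.045; 0 0 0 0 0 0.02 0.045; 0 0 0 0 0 0.013 0.045; 0 0 0 0 0 0.006 0.045; 0 0 0 0 0 0.003 0.045; 0 0 0 0 0 0.002 0.045; 0 0 0 0 0 0 0.045"

```text
time: 25.22
ee_pos: [0.448, 0.1156, 0.0466]
orientation: [-3.141, 0.001, -0.001]
contact_force: [0.1, -0.1, -1.5]
gripper_width: 0.0549
grasp_force: 30.0
```

move_arm:
  plan: "0 0 0 0 0 0.001 0.045; 0 0 0 0 0 0.0008 0.045; 0 0 0 0 0 0 0.058; 0 0 0 0 0 0 0.065; 0 0 0 0 0 0 0.075; 0 0 0 0 0 0 0.085; 0 0 0 0 0 -0.02 0.085; 0 0 0 0 0 -0.04 0.085; 0 0 0 0 0 -0.04 0.085; 0 0 0 0 0 -0.04 0.085"

```text
time: 26.05
ee_pos: [0.447, 0.1157, 0.1862]
orientation: [3.141, -0.001, -0.001]
contact_force: [0.9, 0.4, 0.6]
gripper_width: 0.0849
grasp_force: 0.0
```

move_arm:
  plan: "0 0 0 -0.005 0.02 -0.02 0.085; 0 0 0 -0.005 0.035 0 0.085; 0 0 0 -0.005 0.035 0 0.085; 0 0 0 -0.005 0.035 0 0.085; 0 0 0 -0.005 0.035 0 0.085; 0 0 0 -0.005 0.035 0 0.085; 0 0 0 -0.005 0.035 0 0.085; 0 0 0 0 0.02 0 0.085; 0 0 0 0 0 0 0.085; 0 0 0 0 0 0 0.085"

```text
time: 26.88
ee_pos: [0.4123, -0.1348, 0.2044]
orientation: [-3.141, 0.004, -0.0]
contact_force: [0.2, -0.0, 0.2]
gripper_width: 0.0852
grasp_force: 0.0
```

```bash
python3 - <<'E'
from h import *
for c in ("scene","top"):
  im=manip.get_image(c);P=pts(im)
  if c=="scene": cv2.imwrite("pics/sc3.png",cv2.resize(im["img"][140:280,280:460],None,fx=3,fy=3))
  for n,x,y,z,zz in(("tum",.445,.271,.09,.11),("vase",.6,.271,.1,.13),("candle",.605,.109,.095,.12),("bowl",.4475,.115,.065,.085),("cup",.533,.197,.075,.095)):
    q=P[(np.hypot(P[...,0]-x,P[...,1]-y)<.045)&(P[...,2]>z)&(P[...,2]<zz)];print(c,n,((q.max(0)+q.min(0))/2).round(4),np.percentile(q[:,2],95).round(3),len(q))
E
```

```text
scene tum [0.4504 0.2695 0.0991] 0.106 155
scene vase [0.6013 0.2708 0.1142] 0.126 89
scene candle [0.6084 0.1091 0.1068] 0.116 180
scene bowl [0.4496 0.1154 0.0715] 0.076 129
scene cup [0.5328 0.1954 0.0836] 0.091 178
top tum [0.4448 0.2699 0.1002] 0.109 112
top vase [0.597  0.2733 0.1161] 0.128 70
top candle [0.6026 0.111  0.1075] 0.119 155
top bowl [0.445  0.1162 0.0749] 0.08 105
top cup [0.5275 0.1969 0.0849] 0.093 116
```

View pics/sc3.png

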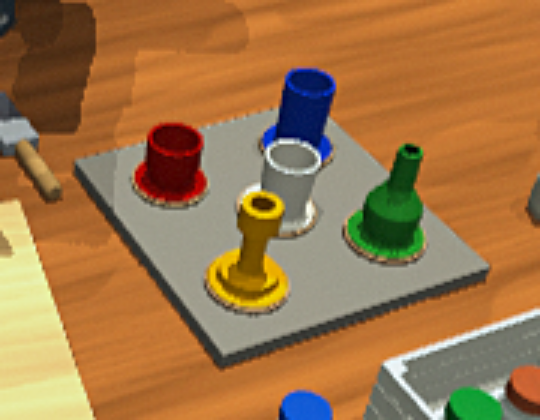

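All four pieces stand upright and centred: bowl at crop (170,165), tumbler (300,110), vase (395,205), candlestick (255,250). The cup is untouched at (290,185).

```bash
python3 -c "
from workcell import manip
print(manip.hand_in())"
```

```text
the job is handed in; nothing more can be done
None
```

I placed the tumbler, vase, candlestick and bowl, in that order, upright and within a few millimetres of the middle of their own-colour discs. The white cup was left untouched, and the job was handed in at about 27 s.

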